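# Load the work lamp's battery tube

## Task

Load the lamp's clear battery tube: put the bare aluminium dummy cell in first, then the green cell on top of it, pressing the green cell down so that it pushes the dummy all the way to the bottom of the tube. Leave the red cell standing where it is.

Things in the scene. Friction and masses are not known exactly. Their poses are not given: they have to be found in the camera images.
- mouth (a point): Centre of the tube's open top at rim level, 128 mm above the bench; z up along the tube. Clear upright tube, bore 40 mm, outside 48 mm, bottom closed, on a fixed yellow base plate 120 mm square, 15 mm thick. Its top 12 mm is a black funnel collar, 72 mm across, opening from the bore to 64 mm at the rim. With both cells fully in, the upper one's top stands 35 mm above the rim, its centre at rim level.
- plunger_top (a point): Top centre of the orange plunger disc inside the tube, 30 mm below the rim at the start, so a first cell set on it stands 40 mm out. It slides down 75 mm to a stop, with a drag of about 5 N (some 15 N s/m more when pushed fast), has no spring and stays where it is left; the cells' own weight does not move it.
- dummy_mid (a point): Centre (half-way up) of the dummy cell: bare aluminium cylinder with two thin dark rings, 32 mm diameter, 70 mm high, about 90 g, standing upright and loose on a blue mat 4 mm thick. z points up along its axis.
- green_cell_mid (a point): Centre (half-way up) of the green cell: green cylinder with a white band near its top, 32 mm diameter, 70 mm high, about 145 g, standing upright and loose on the same mat. z points up along its axis.
- red_cell_mid (a point): Centre (half-way up) of the red cell, which stays out: red cylinder with a black band, 32 mm diameter, 70 mm high, standing upright on the same mat. The three cells and a short black capacitor (25 mm diameter, 45 mm high) stand near the mat's four corners in any order, their axes at least 95 mm apart.
Mind the look-alikes: they are no part of the job. Leave any yellow look-alike of the part that bears dummy_mid alone.

How it is judged:
By the outcome, as a careful person would: the job done as asked, in the order asked, and still so for the second after the job is handed in, with the robot touching nothing.
It also fails if it takes over 56 s, if anything falls off the work surface, if the arm or the gripper's body presses on something with over 40 N, if the wrist force passes 120 N, or if a joint passes its speed limit or range.

## Robot

A 6-joint arm with a two-finger parallel gripper is mounted at the origin on the work surface. World frame = base frame: x ahead of the robot, y to its left, z up, the work surface at z = 0. Lengths are in mm, angles in rad, forces in N, time in s.
With the tool pointing down it reaches from about 300 to 775 mm from the base axis. Payload 14.6 kg.
Tool frame: the origin (TCP) lies on the centre line of the jaws, within the pads' length; the fingertips stand 19 mm ahead of it and the grasp point (between the pads) is the TCP (bot.tip_reach is the distance from the TCP to the fingertips, in mm); z points along the fingers, y is the line along which they close (so a half turn about z gives the same grasp; the last joint's range is limited). The gripper opens to 85 mm and grips with 20 to 120 N. Pads are 22 mm wide; open, the fingers measure 114 mm over their backs; the gripper's body (76 mm by 85 mm) begins 54 mm behind the grasp point. The pads swing forward as they close: fully open they stand 13 mm farther back than shut.
Start: joints at [1.278, 0.3, 1.521, -0, 1.321, -0.067], TCP at [123.135, 536.029, 223.581] pointing down, gripper open.
Joint ranges: [-3.03, 3.03], [-0.79, 2.21], [0.23, 2.52], [-1.04, 4.18], [0, 3.07], [-2.55, 2.55]. Speed limits (rad/s): [2.22, 2.22, 2.57, 3.14, 3.14, 3.14].

## Interface

Orientations are given as a unit quaternion [w, x, y, z].
In Python, from rig import bot gives the robot as it stands. Calls block until the motion is done:
- bot.move_to(position, orientation): joint-space move of the TCP to a pose.
- bot.servo_line(position, attitude=None, speed=150, until_force=None): straight line of the TCP; attitude=None keeps the orientation; speed is the mean speed in mm/s. With until_force (N) it stops when the force on the tool has changed by that much, and returns True; else False.
- bot.move_joints(angles): joint-space move.
- bot.move_gripper(opening, grip_force=None): finger opening in mm; grip_force is the grip in N (None keeps the last); returns when the fingers have stopped.
- bot.dwell(seconds).
- bot.ik(position, orientation): joint angles nearest the present ones, or None.
- bot.read_state(): the state.
- bot.read_camera(name): name is "scene" or "top" or "wrist"; returns a dict with "image" (480x640x3 uint8, blue, green, red), "depth" (480x640 float32, mm along the optical axis (not along the pixel's ray), 0 where there is no reading), "fovy" (degrees; the focal length in pixels is half the picture's height over the tangent of half this angle, whatever the lens; pixels are square), "cx", "cy" (the principal point, pixels), "eye" and "attitude" of the camera in the world; the wrist camera has in their place "mount" (4x4, takes a point from camera to tool coordinates, whose origin is the TCP and whose axes are the flange's). Camera axes: x right, y down, z forward; pixel columns grow to the right and rows downward; lengths in mm; the calibration is good to about 2 mm. A picture is of the moment at which its call begins: read the wrist's pose just before it.
A pose or a line that the arm cannot do raises bot.MotionError and nothing moves.
- bot.finish_job(): hands the job in; it is judged then, once.
The state is a dict: "clock": time; "joint_positions": joint angles; "qvel": joint speeds; "effort": joint torques, N m; "ee_pos": TCP position; "tool_rot": TCP orientation; "ft_force": force on the tool from outside, world axes, zero at the start; "moment": the same for the moment, N m; "grip_width": finger opening in mm; "grip_force": force on a finger pad.
Only numpy, scipy, OpenCV 4.12 (cv2) and the standard library are available. Lean on these libraries where they do the work, as an engineer would, in place of code of your own. Each camera call takes 0.05 s, during which the arm holds its last target. There are 200 camera calls.

## Working session

There is one attempt and no reset: what is moved stays moved. The work goes in short steps, each a Python script; the robot and the scene stay as the last script left them, time stands still between calls to the robot, and variables do not carry over. Pictures are saved under pics/ and viewed, at most 11 in all, crops included, and the job is handed in when it is done.

```bash
ls; mkdir -p pics
python3 - <<'E'
from rig import bot
import cv2,numpy as np,pickle
d={}
for n in("scene","top"):
    c=bot.read_camera(n); d[n]=c; cv2.imwrite(f"pics/{n}0.png",c["image"])
    print(n,{k:np.round(v,4) for k,v in c.items() if k not in("image","depth")})
pickle.dump(d,open("cams.pkl","wb"))
s=bot.read_state();print(s["clock"],s["ee_pos"],s["tool_rot"],s["ft_force"])
E
```

```text
pics
scene {'fovy': np.float64(43.2346), 'cx': np.float64(326.6765), 'cy': np.float64(241.6547), 'eye': array([1606.1856,  332.8903,  748.5306]), 'attitude': array([-0.2792,  0.4896,  0.7209, -0.4032])}
top {'fovy': np.float64(56.7964), 'cx': np.float64(317.0337), 'cy': np.float64(237.5038), 'eye': array([502.9258, -24.702 , 824.9718]), 'attitude': array([ 0.0678, -0.6974,  0.7113, -0.0563])}
0.1 [123.05879043 535.83464698 223.062019  ] [-8.07733530e-05  1.12639868e-01  9.93635732e-01 -5.33798766e-04] [0.32581298 0.12376607 0.09200934]
```

View pics/scene0.png

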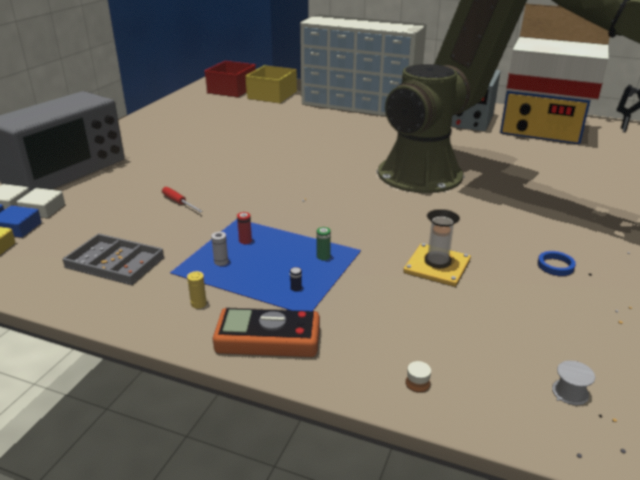

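View pics/top0.png

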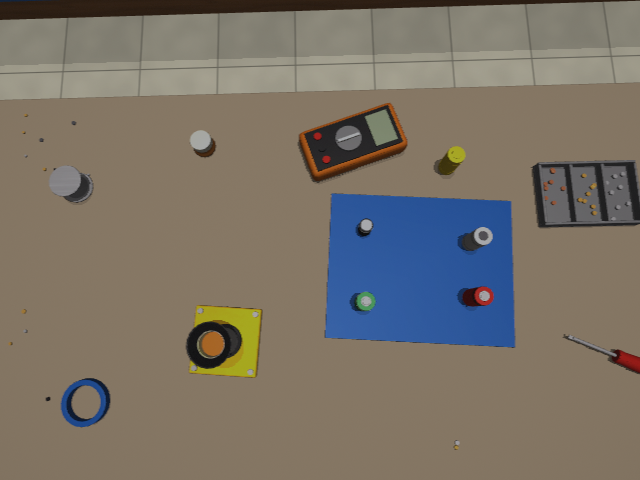

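Top view: the aluminium dummy's top is at (482,237), red at (484,296), green at (366,301), capacitor at (366,226), and the tube rim is near (209,345). Candidates for the dummy are the grey cylinder on the mat (482,237), the yellow look-alike off the mat (455,155), the grey spool (67,181) and the white cap (201,141). By the description it's (482,237). I'll check it in a close crop.

```bash
cat > h.py <<'E'
import numpy as np,pickle,cv2
from scipy.spatial.transform import Rotation as R
def rot(q): return R.from_quat(q,scalar_first=True).as_matrix()
def pix2z(c,u,v,z,eye=None,M=None):
    "point where the pixel's ray meets height z"
    f=240/np.tan(np.radians(c["fovy"])/2)
    if M is None: M=rot(c["attitude"]);eye=np.array(c["eye"])
    d=M@np.array([(u-c["cx"])/f,(v-c["cy"])/f,1])
    return eye+d*(z-eye[2])/d[2]
E
python3 - <<'E'
from h import *
d=pickle.load(open("cams.pkl","rb"));t=d["top"]
for n,u,v,z in(("dummy",482,237,74),("red",484,296,74),("green",366,301,74),("mouth",209,345,128)):
    print(n,pix2z(t,u,v,z).round(1))
im=t["image"]
a=[cv2.resize(im[y-30:y+30,x-40:x+40],(400,300),interpolation=cv2.INTER_CUBIC) for x,y in((482,237),(484,296),(366,301),(215,343))]
cv2.imwrite("pics/crop1.png",np.vstack([np.hstack(a[:2]),np.hstack(a[2:])]))
E
```

```text
dummy [ 631.3 -295.3   74. ]
red [ 531.5 -290.3   74. ]
green [526.9 -93.6  74. ]
mouth [462.8 154.5 128. ]
```

View pics/crop1.png

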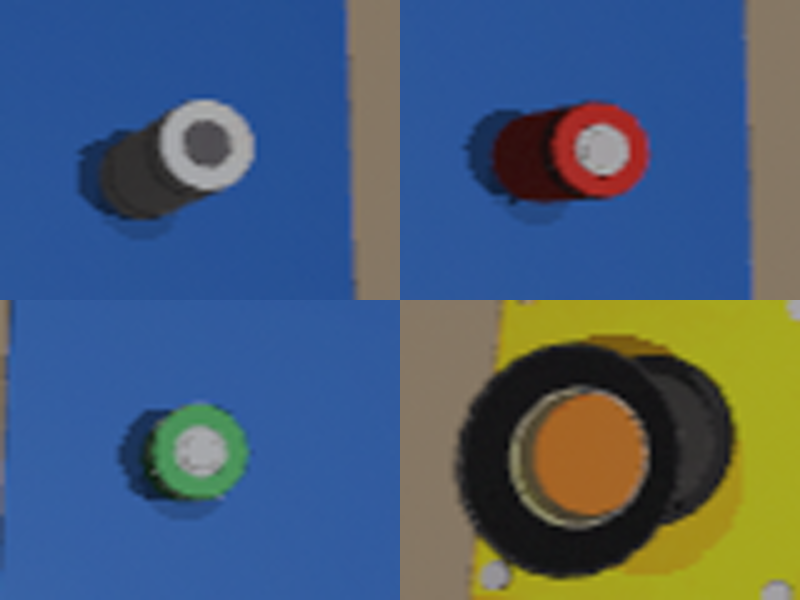

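Confirmed: bare aluminium with dark rings, in the top-left panel. The other panels are red, green and the tube with the orange plunger. Refined pixels: dummy (483,235.6), green (365.4,300.6), rim (208.2,344.8). Next I'll take wrist looks over the mouth, green and dummy.

Run:
```python
from h import *
from rig import bot
t=pickle.load(open("cams.pkl","rb"))["top"]
P={n:pix2z(t,u,v,z) for n,u,v,z in(("mouth",208.2,344.8,128),("green",365.4,300.6,74),("dummy",483,235.6,74))}
print({k:v.round(1) for k,v in P.items()}, pix2z(t,210.2,343.8,116).round(1))
Q=[0,0,1,0]; out={}; tiles=[]
for n,h in(("mouth",330),("green",250),("dummy",250)):
    bot.move_to([P[n][0],P[n][1],h],Q); bot.dwell(0.2)
    s=bot.read_state(); c=bot.read_camera("wrist"); out[n]=(s,c)
    print(n,s["clock"],s["ee_pos"].round(1) if hasattr(s["ee_pos"],"round") else s["ee_pos"],np.round(s["joint_positions"],2))
    T=np.array(c["mount"]);Rt=rot(s["tool_rot"])
    M=Rt@T[:3,:3]; e=np.array(s["ee_pos"])+Rt@T[:3,3]
    f=240/np.tan(np.radians(c["fovy"])/2); q=M.T@(P[n]-e); print("pred px",f*q[0]/q[2]+c["cx"],f*q[1]/q[2]+c["cy"],"f",f, "mm/px",q[2]/f)
    tiles.append(cv2.resize(c["image"],(400,300),interpolation=cv2.INTER_AREA))
print(np.round(T,3))
pickle.dump((P,out),open("wrist.pkl","wb"))
cv2.imwrite("pics/w1.png",np.vstack([np.hstack(tiles[:2]),np.hstack([tiles[2],tiles[2]*0])]))
```

```text
{'mouth': array([463.1, 155.7, 128. ]), 'green': array([527.6, -92.6,  74. ]), 'dummy': array([ 633.7, -297.2,   74. ])} [463.9 155.7 116. ]
mouth 2.1833 [463.  156.2 329.9] [ 0.25  0.1   1.52  0.    1.53 -1.32]
pred px 316.7228395210429 204.72624556878554 f 408.74245777547435 mm/px 0.881063326935838
green 3.4833 [527.8 -91.6 250.5] [-0.24  0.25  1.52  0.    1.37 -1.81]
pred px 316.06015535933733 211.11275879426614 f 408.74245777547435 mm/px 0.8216823653726038
dummy 4.65 [ 633.9 -296.   250.9] [-0.49  0.64  0.97  0.    1.53 -2.06]
pred px 315.86375089440696 210.99194511331802 f 408.74245777547435 mm/px 0.82260582754681
[[ 1.00000e-03 -9.50000e-01 -3.14000e-01  8.12320e+01]
 [ 1.00000e+00  1.00000e-03  0.00000e+00 -5.09000e-01]
 [ 0.00000e+00 -3.14000e-01  9.50000e-01 -1.50498e+02]
 [ 0.00000e+00  0.00000e+00  0.00000e+00  1.00000e+00]]
```

View pics/w1.png

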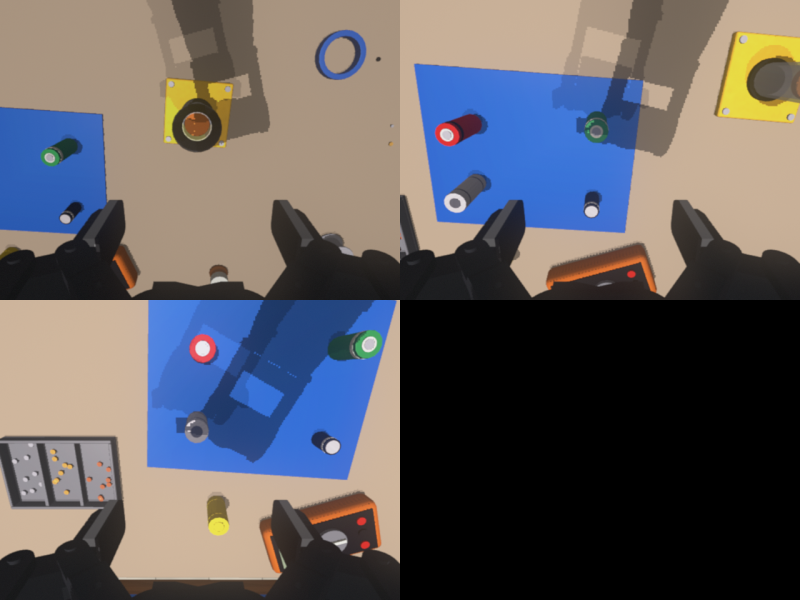

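The wrist view shows the mouth rim near (197,127), green's top near (597,127) and the dummy's top near (197,431) in the mosaic, close to the predictions. I'll enlarge them for the fine offsets.

Run:
```python
from h import *
P,out=pickle.load(open("wrist.pkl","rb"))
t=[]
for n,w in(("mouth",50),("green",25),("dummy",25)):
    im=out[n][1]["image"]; cv,cu=(205 if n=="mouth" else 211),316
    t.append(cv2.convertScaleAbs(cv2.resize(im[cv-w:cv+w,cu-w:cu+w],(300,300),interpolation=cv2.INTER_CUBIC),alpha=1.8))
    t[-1][::30,::]=t[-1][::30,::]//2+60; t[-1][:,::30]=t[-1][:,::30]//2+60
cv2.imwrite("pics/w2.png",np.vstack([np.hstack(t[:2]),np.hstack([t[2],t[2]*0])]))
```

```text
(no output)
```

View pics/w2.png

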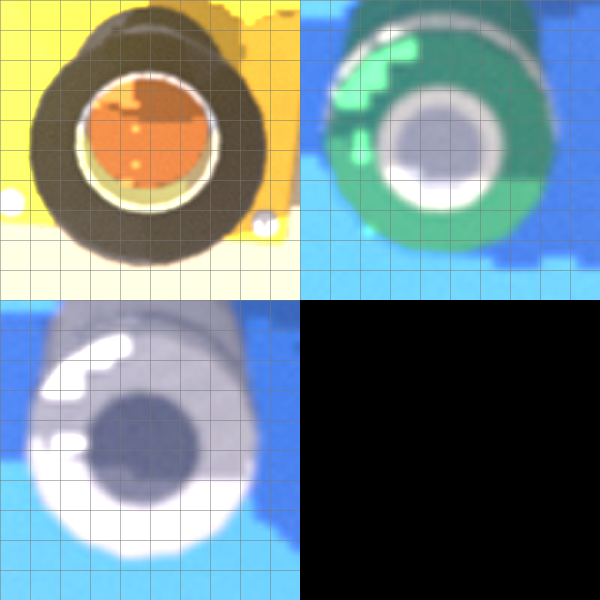

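Run:
```python
from h import *
from rig import bot
P,out=pickle.load(open("wrist.pkl","rb"))
F={}
for n,u,v,z in(("mouth",315.2,203.7,128),("green",313.9,209.1,74),("dummy",314.5,209.6,74)):
    s,c=out[n];T=np.array(c["mount"]);Rt=rot(s["tool_rot"])
    F[n]=pix2z(c,u,v,z,np.array(s["ee_pos"])+Rt@T[:3,3],Rt@T[:3,:3])
print({k:v.round(1) for k,v in F.items()})
pickle.dump(F,open("F.pkl","wb"))
x,y,_=F["dummy"];mx,my,_=F["mouth"];Q=[0,0,1,0]
def st(m):
    s=bot.read_state();print(m,round(s["clock"],2),np.round(s["ee_pos"],1),np.round(s["ft_force"],1),round(s["grip_width"],1),round(s["grip_force"],1))
bot.move_gripper(60,40); bot.move_to([x,y,140],Q); bot.servo_line([x,y,61],speed=100); st("down")
bot.move_gripper(25,40); st("grip")
bot.servo_line([x,y,260],speed=200); st("up")
bot.move_to([mx,my,260],Q); bot.dwell(.2); st("over")
c=bot.read_camera("wrist");cv2.imwrite("pics/w3.png",c["image"])
pickle.dump((bot.read_state(),c),open("w3.pkl","wb"))
```

```text
{'mouth': array([462.2, 154.4, 128. ]), 'green': array([525.9, -94.4,  74. ]), 'dummy': array([ 632.6, -298.3,   74. ])}
down 6.53 [ 633.  -298.5   61.9] [ 0.5  0.7 -0.2] 60.4 0.0
grip 6.93 [ 632.9 -298.5   61.9] [-0.5  0.9  5.4] 28.9 39.2
up 8.07 [ 632.2 -298.2  258.4] [ 0.2  0.6 -1. ] 29.1 39.5
over 10.03 [462.5 154.  259.9] [-0.2  0.2 -1. ] 29.2 39.5
```

View pics/w3.png

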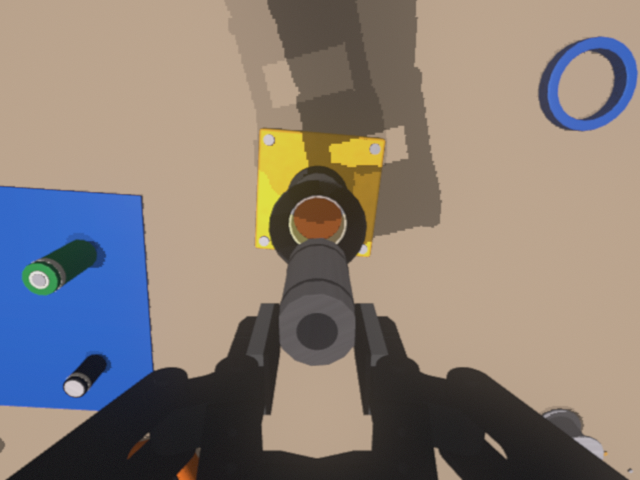

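Dummy is held upright and centred at about (317,331), on the predicted pixel. The tube is free, with its rim at about (318,222). Now I'll lower it onto the plunger.

Run:
```python
from h import *
from rig import bot
F=pickle.load(open("F.pkl","rb"));mx,my,_=F["mouth"];gx,gy,_=F["green"];Q=[0,0,1,0]
def st(m):
    s=bot.read_state();print(m,round(s["clock"],2),np.round(s["ee_pos"],1),np.round(s["ft_force"],1),round(s["grip_width"],1),round(s["grip_force"],1))
bot.servo_line([mx,my,188],speed=120); st("rim")
print(bot.servo_line([mx,my,165],speed=60,until_force=4)); st("in")
print(bot.servo_line([mx,my,154.5],speed=25,until_force=3)); st("seat")
bot.move_gripper(50); st("open")
bot.servo_line([mx,my,290],speed=200)
bot.move_to([mx,my,330],Q); bot.dwell(.2)
c=bot.read_camera("wrist");s=bot.read_state();pickle.dump((s,c),open("w4.pkl","wb"));st("look")
cv2.imwrite("pics/w4.png",cv2.resize(c["image"][130:310,196:436],(720,540),interpolation=cv2.INTER_CUBIC))
```

```text
rim 10.83 [462.5 154.5 188.7] [ 0.1  0.4 -1.5] 28.7 39.5
False
in 11.37 [462.2 154.4 164.9] [-0.   0.1 -1. ] 28.9 39.5
True
seat 11.8 [462.1 154.4 154.4] [0.6 0.8 1.2] 29.2 39.8
open 12.13 [461.9 154.3 154.3] [ 0.2 -0.   0.5] 49.9 0.0
look 13.49 [461.9 154.3 328.8] [ 0.8 -0.1 -0.1] 50.1 0.0
```

View pics/w4.png

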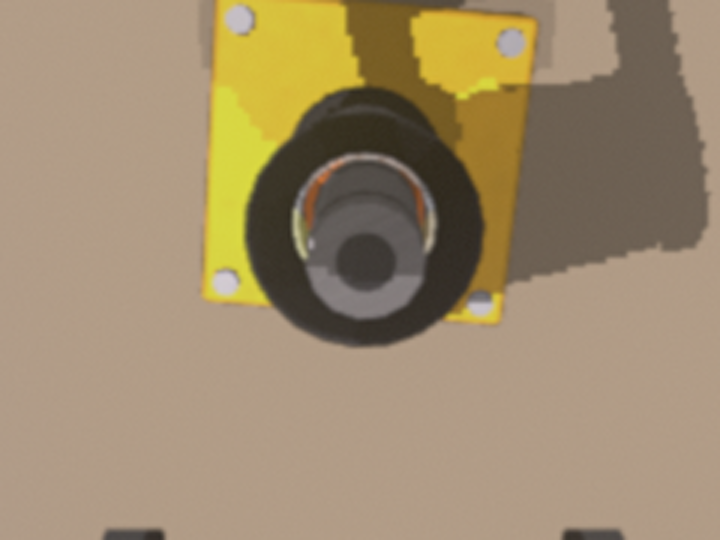

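The dummy stands in the tube on the plunger, upright, with its top at crop (365,258) and some clearance all round. Next is green: grasp, align, press.

Run:
```python
from h import *
from rig import bot
F=pickle.load(open("F.pkl","rb"));mx,my,_=F["mouth"];x,y,_=F["green"];Q=[0,0,1,0]
s,c=pickle.load(open("w4.pkl","rb"));T=np.array(c["mount"]);Rt=rot(s["tool_rot"])
print("dummy top",pix2z(c,196+365/3-.3,130+258/3-.3,168,np.array(s["ee_pos"])+Rt@T[:3,3],Rt@T[:3,:3]).round(1),"mouth",mx,my)
def st(m):
    s=bot.read_state();print(m,round(s["clock"],2),np.round(s["ee_pos"],1),np.round(s["ft_force"],1),round(s["grip_width"],1),round(s["grip_force"],1));return s
bot.move_gripper(60); bot.move_to([x,y,180],Q); bot.servo_line([x,y,61.5],speed=120); st("down")
bot.move_gripper(25,70); st("grip")
bot.servo_line([x,y,300],speed=200); bot.move_to([mx,my,300],Q); bot.dwell(.2); st("over")
bot.servo_line([mx,my,236],speed=120); print(bot.servo_line([mx,my,222],speed=25,until_force=3)); s=st("contact")
if 218<s["ee_pos"][2]<233 and s["grip_width"]>27:
    print(bot.servo_line([mx,my,147],speed=40,until_force=22)); st("pressed")
c=bot.read_camera("wrist");cv2.imwrite("pics/w5.png",c["image"])
c=bot.read_camera("scene");cv2.imwrite("pics/s5.png",cv2.resize(c["image"][180:300,360:520],(800,600),interpolation=cv2.INTER_CUBIC))
```

```text
dummy top [461.1 154.3 168. ] mouth 462.19917764851823 154.3912254152018
down 16.03 [526.3 -94.4  62.2] [ 0.3  0.  -0.4] 60.2 0.0
grip 16.45 [526.5 -94.5  62.5] [-1.4  1.3  6.2] 27.3 68.5
over 19.0 [462.6 153.5 299.9] [ 0.4  0.  -1. ] 27.0 69.1
True
contact 20.2 [462.  154.3 222.6] [ 1.  -0.2 -0.8] 26.9 69.4
```

View pics/s5.png

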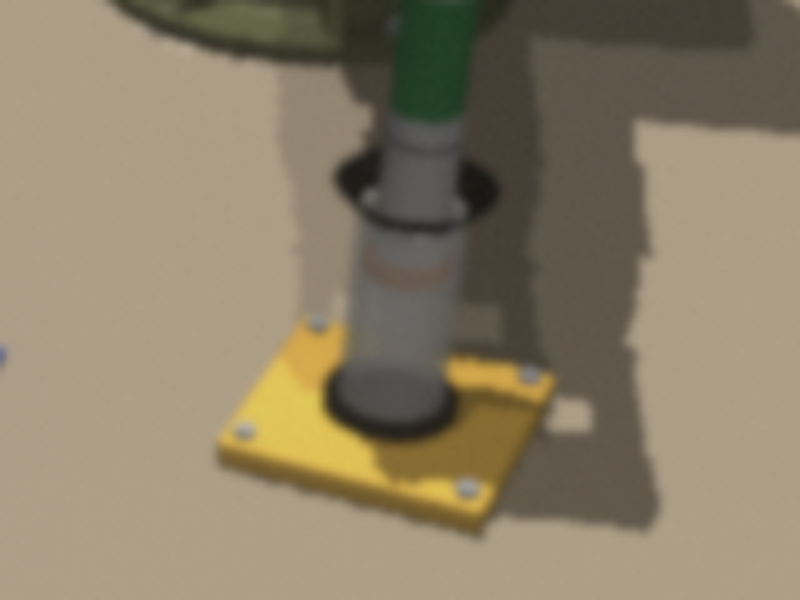

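Green (435,60) stands squarely on the dummy (425,170). My width check was just too strict: 26.9 reads low from pad compliance, so the press was skipped. Pressing now.

Run:
```python
from h import *
from rig import bot
F=pickle.load(open("F.pkl","rb"));mx,my,_=F["mouth"]
def st(m):
    s=bot.read_state();print(m,round(s["clock"],2),np.round(s["ee_pos"],1),np.round(s["ft_force"],1),round(s["grip_width"],1),round(s["grip_force"],1));return s
print(bot.servo_line([mx,my,185],speed=40,until_force=20)); s=st("half")
if s["ee_pos"][2]<188:
    print(bot.servo_line([mx,my,147],speed=30,until_force=20)); st("pressed")
c=bot.read_camera("scene");cv2.imwrite("pics/s6.png",cv2.resize(c["image"][180:300,360:520],(800,600),interpolation=cv2.INTER_CUBIC))
```

```text
False
half 21.39 [462.  154.4 184.8] [-0.1  0.8 -0.3] 27.0 69.0
True
pressed 22.43 [462.8 154.5 151.4] [-1.2 -1.2  7.7] 27.3 70.4
```

View pics/s6.png

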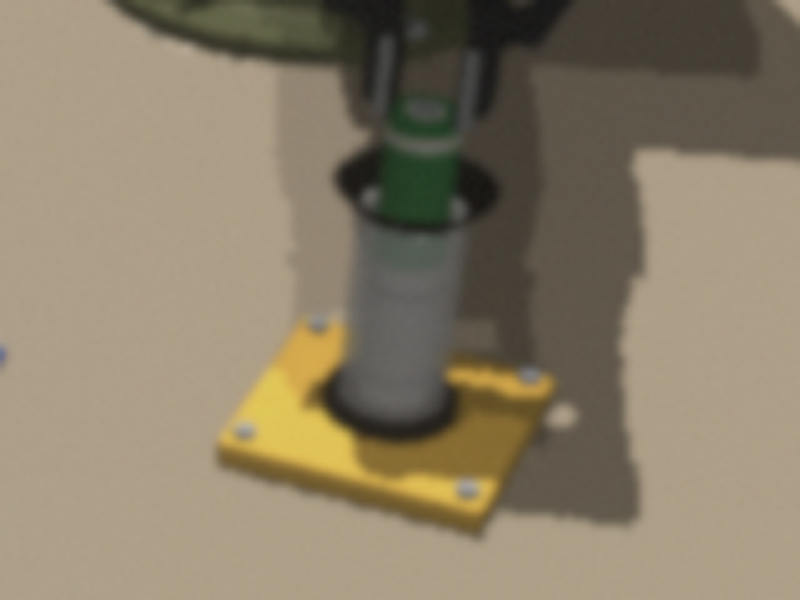

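It stopped at 151.4, exactly the computed bottom height, with green half in and the dummy at the base. Release, confirm with a light push on top using closed fingers, retreat and look.

Run:
```python
from h import *
from rig import bot
F=pickle.load(open("F.pkl","rb"));mx,my,_=F["mouth"]
def st(m):
    s=bot.read_state();print(m,round(s["clock"],2),np.round(s["ee_pos"],1),np.round(s["ft_force"],1),round(s["grip_width"],1));return s
bot.move_gripper(50); bot.servo_line([mx,my,215],speed=150); bot.move_gripper(0,20); st("shut")
print(bot.servo_line([mx,my,178],speed=25,until_force=14)); st("top push")
bot.servo_line([mx,my,300],speed=150); bot.move_to([mx-90,my+150,300],[0,0,1,0]); st("away")
c=bot.read_camera("scene");a=cv2.resize(c["image"][180:300,360:520],(600,450),interpolation=cv2.INTER_CUBIC)
b=bot.read_camera("top")["image"]; b=cv2.resize(b[180:420,160:540],(600,379))[:150*1+229]
cv2.imwrite("pics/end.png",cv2.resize(np.vstack([a,b]),(434,600)))
```

```text
shut 23.94 [462.2 154.4 214.9] [-0.8 -0.2  0.6] -0.3
False
top push 25.57 [462.2 154.4 178.1] [ 0.1  0.7 -0.5] -0.1
away 27.27 [372.3 304.1 299.6] [ 0.4 -0.1  0.2] 0.1
```

View pics/end.png

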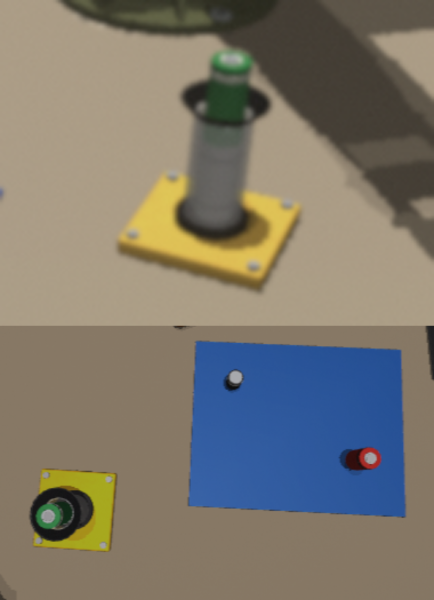

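The closed fingers met nothing at 178, so I'll check green's top height by depth and by a further gentle probe.

Run:
```python
from h import *
from rig import bot
F=pickle.load(open("F.pkl","rb"));mx,my,_=F["mouth"]
print("reach",bot.tip_reach)
for n in("top","scene"):
    c=bot.read_camera(n);f=240/np.tan(np.radians(c["fovy"])/2)
    im=c["image"].astype(int);d=c["depth"]
    v,u=np.mgrid[:480,:640]
    p=np.stack([(u-c["cx"])/f*d,(v-c["cy"])/f*d,d],-1)@rot(c["attitude"]).T+np.array(c["eye"])
    near=(np.hypot(p[...,0]-mx,p[...,1]-my)<40)&(d>0)&(p[...,2]>135)
    q=p[near]; top=q[q[:,2]>np.percentile(q[:,2],90)-4]
    print(n,len(q),"z pct",np.percentile(q[:,2],[10,50,80,90,97]).round(1),"top xy",np.median(top,0).round(1))
def st(m):
    s=bot.read_state();print(m,round(s["clock"],2),np.round(s["ee_pos"],1),np.round(s["ft_force"],1),round(s["grip_width"],1))
bot.move_to([mx,my,215],[0,0,1,0])
bot.servo_line([mx,my,181],speed=60,until_force=14)
print(bot.servo_line([mx,my,165],speed=20,until_force=14)); st("probe")
bot.servo_line([mx,my,300],speed=150)
```

```text
reach 19.0
top 472 z pct [153.3 163.5 164.6 165.2 165.8] top xy [463.4 154.5 163.9]
scene 259 z pct [138.8 156.2 163.5 164.1 165.1] top xy [467.  157.1 163.5]
False
probe 29.94 [462.3 154.4 165.1] [ 0.   0.6 -0.2] -0.3
```

Run:
```python
from h import *
from rig import bot
mx,my=462.2,154.4
s=bot.read_state();print(s["clock"],s["ee_pos"],s["grip_width"])
bot.move_to([mx-90,my+150,300],[0,0,1,0])
for n in("top","scene"):
    c=bot.read_camera(n);f=240/np.tan(np.radians(c["fovy"])/2);d=c["depth"]
    v,u=np.mgrid[:480,:640]
    p=np.stack([(u-c["cx"])/f*d,(v-c["cy"])/f*d,d],-1)@rot(c["attitude"]).T+np.array(c["eye"])
    q=p[(np.hypot(p[...,0]-mx,p[...,1]-my)<40)&(d>0)&(p[...,2]>135)]
    top=q[q[:,2]>np.percentile(q[:,2],90)-4]
    print(n,len(q),np.percentile(q[:,2],[50,90,97]).round(1),np.median(top,0).round(1))
    t=c["image"]
    if n=="top": a=cv2.resize(t[300:390,160:280],(640,480),interpolation=cv2.INTER_CUBIC)
    else: b=cv2.resize(t[180:300,360:520],(640,480),interpolation=cv2.INTER_CUBIC)
cv2.imwrite("pics/fin.png",cv2.resize(np.hstack([a,b]),(800,300)))
```

```text
30.9917 [461.94591719 154.32441096 299.11021216] 0.23241031633009326
top 475 [163.4 165.1 165.9] [463.4 154.4 163.8]
scene 262 [156.  164.4 165.2] [467.  156.5 163.7]
```

View pics/fin.png

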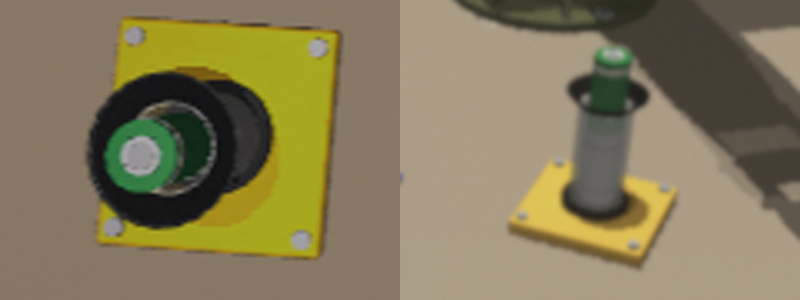

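Green's top measures about 163.7 mm against the nominal 163, unchanged by the probe. The press also stalled at exactly the bottom height. Red and the capacitor are untouched, so I'm handing in.

```bash
python3 -c "
from rig import bot
print(bot.finish_job())"
```

```text
the job is handed in; nothing more can be done
None
```

The job is handed in at about 31 s: the dummy is at the bottom of the tube with the green cell pressed down on top (its top measured about 36 mm above the rim, nominal 35), and the red cell is still standing where it was; the closed-finger check push registered no contact, so this rests on the press stopping at exactly the computed bottom height and on the camera depth.

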